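# Hang the green egg birdhouse on the drying stand

## Task

Pick up the green egg-shaped birdhouse by its handle and hang it on the drying stand, with the handle's straight top bar lying squarely across both prongs so that the house hangs free. Let go and leave it hanging still. Do not move or tip over the yellow birdhouse.

Things in the scene. Friction and masses are not known exactly. Their poses are not given: they have to be found in the camera images.
- green_handle (a point): Axis mid-point of the straight top bar of the GREEN egg-shaped birdhouse's rigid bronze stirrup handle (loose, upright, 0.3 kg; egg 110 mm across, foot 84 mm). Bar: round, 10 mm thick, along its y, straight to 50 mm each way; 8 mm side legs at y = -64 and +64 mm. Underside of the house 205 mm below, flat cap top 63 mm below, open window between cap and bar. z up; either way round will do.
- yellow_handle (a point): The same point of the YELLOW birdhouse, identical in shape and size. A bystander, to be left standing where it is.
- prongs (a point): Fixed drying stand: point midway between its two level prongs, at their top, 239 mm up. Prongs: 8 mm thick, along x at y = -34 and +34 mm, from a crossbar on an 18 mm post at x = +90 (no higher), bending up at x = -38 to red tips at x = -50 mm, tops 18 mm above this point. The bar must come in over the tips from -x, lying along y; hung, its axis is 5 mm above this point. Base plate 14 mm high.

How it is judged:
By the outcome, as a careful person would: the job done as asked, in the order asked, and still so for the second after the job is handed in, with the robot touching nothing.
It also fails if it takes over 45 s, if anything falls off the work surface, if the arm or the gripper's body presses on something with over 40 N, if the wrist force passes 120 N, or if a joint passes its speed limit or range.

## Robot

A 6-joint arm with a two-finger parallel gripper is mounted at the origin on the work surface. World frame = base frame: x ahead of the robot, y to its left, z up, the work surface at z = 0. Lengths are in m, angles in rad, forces in N, time in s.
With the tool pointing down it reaches from about 0.3 to 0.775 m from the base axis. Payload 14.6 kg.
Tool frame: the origin (TCP) lies at the very end of the fingers, on their centre line; the grasp point (between the pads) lies 19 mm behind it; z points along the fingers, y is the direction in which the jaws open and shut (so a half turn about z gives the same grasp; the last joint's range is limited). The gripper opens to 94 mm and grips with 3 to 60 N. Pads are 16 mm wide; open, the fingers measure 119 mm over their backs; the gripper's body (75 mm by 177 mm) begins 78 mm behind the grasp point.
Start: joints at [1.158, 0.3, 1.521, -0, 1.321, -0.067], TCP at [0.186, 0.517, 0.205] pointing down, gripper open.
Joint ranges: [-3.03, 3.03], [-0.79, 2.21], [0.23, 2.52], [-1.04, 4.18], [0, 3.07], [-2.55, 2.55]. Speed limits (rad/s): [2.22, 2.22, 2.57, 3.14, 3.14, 3.14].

## Interface

Orientations are given as [roll, pitch, yaw] about the fixed x, y, z axes, in that order (R = Rz(yaw) Ry(pitch) Rx(roll)).
In Python, from station import status, camera, ctrl gives the robot as it stands. The module is installed in compiled form; this text tells all that it offers.
- The arm moves only by the shell command python3 -m jog 'ROWS' [FORCE]. ROWS is JSON, a list of rows, each a list of 7 numbers: the shift along the tool's x, y, z each as a share of 1000 mm, from -1 to 1, then the turn, a rotation vector about the tool's x, y, z each as a share of pi/2 rad, from -1 to 1, then the opening, from -1 (shut) to 1 (fully open), so that 0 is half open. A call has 1 to 20 rows; each row is the pose to reach, as a shift and turn from the pose measured when the call began, along the tool's axes at that moment; what a row does not reach only later rows make up. A row lasts 1/10 s, in which the tool goes at most 50 mm and 8.59 degrees, less where a joint would pass 70% of its speed; a pose out of reach is approached as far as the arm can. A call with a number of a shift or a turn outside -1 to 1 is refused whole. A call with a gripper value outside its range is refused whole. The fingers move at their own pace and stop on an object; FORCE is the grip in N (left out, the last holds). Time passes only in rows, so rows that repeat a pose let the fingers close. It gives the time, the measured TCP pose, the force and the opening at its end, in the units of the state.
- status.get_obs(): the state, without advancing time (a new reading comes with each control period).
- camera(name): name is "side" or "top"; returns a dict with "image" (400x640x3 uint8, red, green, blue), "fx", "fy", "cx", "cy" (pixels), "world_from_camera" (4x4, takes a point from camera to world coordinates). Camera axes: x right, y down, z forward; pixel columns grow to the right and rows downward; lengths in m; the calibration is good to about 2 mm. A picture is of the moment at which its call begins. There is no depth.
- ctrl.hand_in(): hands the job in, once; it reports no verdict.
The state is a dict: "time_s": time; "qpos": joint angles; "joint_vel": joint speeds; "tau": joint torques, N m; "ee_pos": TCP position; "eef_rot": TCP orientation; "force": force on the tool from outside, world axes, zero at the start; "moment": the same for the moment, N m; "grip_width": finger opening in m.
Only numpy, scipy, OpenCV 4.12 (cv2) and the standard library are available. Lean on these libraries where they do the work, as an engineer would, in place of code of your own. Each camera call takes 0.05 s, during which the arm holds its last target.

## Working session

There is one attempt and no reset: what is moved stays moved. The work goes in short steps, Python scripts to look and compute and a shell command to move; the robot and the scene stay as the last step left them, time stands still between calls to the robot, and variables do not carry over. Pictures are saved under pics/ and viewed, and the job is handed in when it is done.

```bash
mkdir -p pics; python3 - <<'E'
from station import status,camera
import cv2,numpy as np
print(status.get_obs())
for n in("side","top"):
    c=camera(n);cv2.imwrite(f"pics/{n}0.png",c["image"][:,:,::-1])
    print(n,c["fx"],c["fy"],c["cx"],c["cy"],np.round(c["world_from_camera"],4).tolist())
E
```

```text
{'time_s': 0.0, 'qpos': array([ 1.15840453e+00,  3.00452373e-01,  1.52157050e+00,  4.30008506e-05,
        1.32070379e+00, -6.65954771e-02]), 'joint_vel': array([ 1.03503088e-03, -1.22532088e-03,  6.89937268e-05, -1.48263841e-04,
        4.91166903e-04,  9.90421021e-05]), 'tau': array([ 1.93342086e-03, -5.31806266e+01, -3.52736843e+01,  7.09448196e-02,
        2.43466313e-02, -1.05026754e-04]), 'ee_pos': array([0.18630616, 0.51720936, 0.20490108]), 'eef_rot': array([-3.14046392e+00, -1.17023224e-04,  2.79578560e+00]), 'force': array([-0.2213195 ,  0.5710108 , -0.67375515]), 'moment': array([-0.02699509,  0.02993325, -0.00193038]), 'grip_width': 0.09409785706116346}
side 379.5310033911255 379.5310033911255 320.4241619928573 196.20772508063072 [[0.8946, -0.3179, 0.3141, 0.2612], [-0.4465, -0.6656, 0.5981, -0.5673], [0.0189, -0.6752, -0.7374, 0.9966], [0.0, 0.0, 0.0, 1.0]]
top 384.09471998499316 384.09471998499316 315.2642421482229 204.26466585945383 [[0.0068, -0.9824, 0.1865, 0.3968], [-1.0, -0.0065, 0.0022, -0.0118], [-0.001, -0.1865, -0.9824, 1.1578], [0.0, 0.0, 0.0, 1.0]]
```

View pics/side0.png

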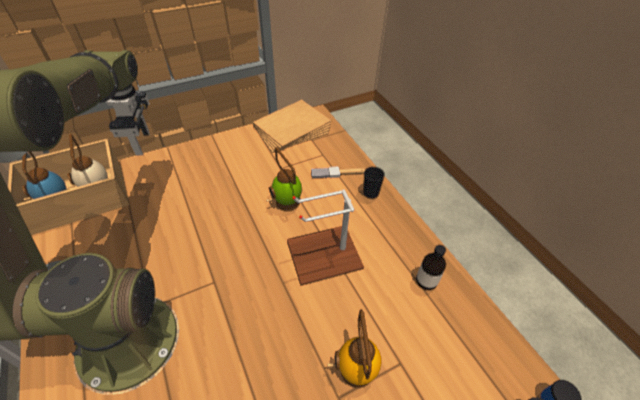

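View pics/top0.png

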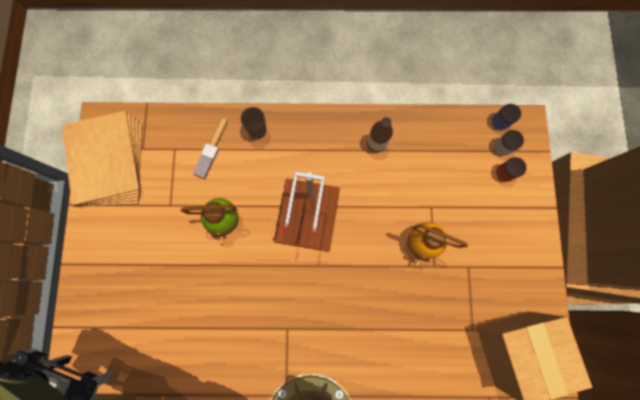

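Overview: the green house is at top (219,217) and side (287,190), the stand at top (305,205), and the yellow house at top (428,242). I'll enlarge each one.

```bash
python3 - <<'E'
import cv2
t=cv2.imread("pics/top0.png");s=cv2.imread("pics/side0.png")
f=lambda im,x,y,w,h,k:cv2.resize(im[y:y+h,x:x+w],None,fx=k,fy=k,interpolation=cv2.INTER_CUBIC)
cv2.imwrite("pics/tz.png",f(t,170,160,180,110,4.4))
cv2.imwrite("pics/sz.png",f(s,255,135,115,85,6.9))
E
```

```text
(no output)
```

View pics/tz.png

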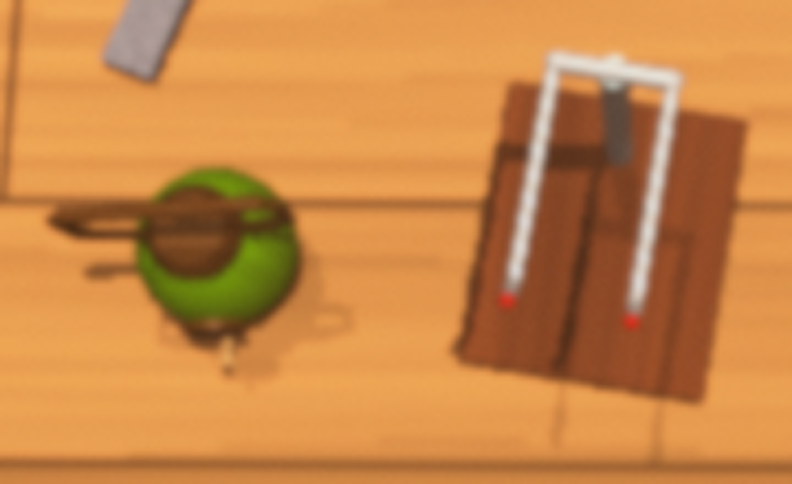

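View pics/sz.png

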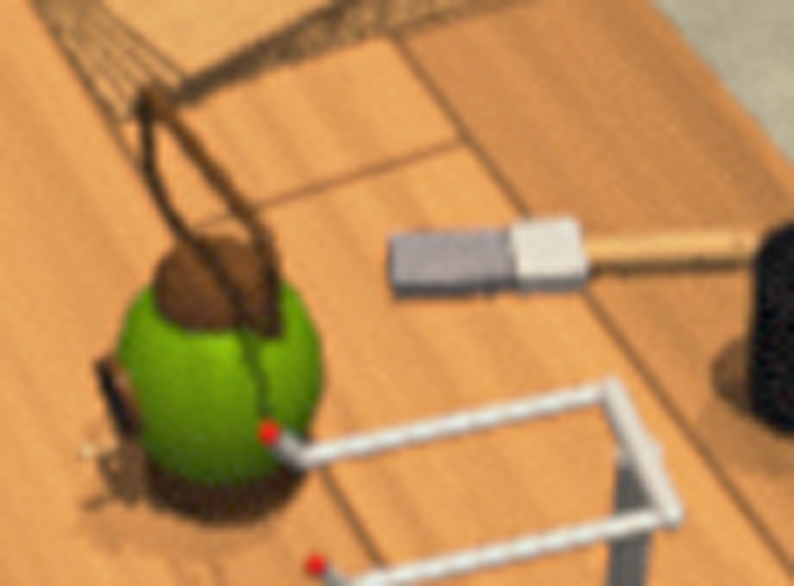

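```bash
cat > h.py <<'E'
import numpy as np,cv2
from scipy.optimize import least_squares
from station import status,camera
def proj(c,P):
    W=np.linalg.inv(c["world_from_camera"]);p=np.atleast_2d(P)@W[:3,:3].T+W[:3,3]
    return np.c_[c["fx"]*p[:,0]/p[:,2]+c["cx"],c["fy"]*p[:,1]/p[:,2]+c["cy"]]
def place(L,x,y,yaw,z0=0):
    L=np.array(L,float);c,s=np.cos(yaw),np.sin(yaw)
    return np.c_[x+c*L[:,0]-s*L[:,1],y+s*L[:,0]+c*L[:,1],z0+L[:,2]]
def fit(cams,obs,z0,x0):
    # obs: list (camname, local pt, px)
    def r(p):
        return np.concatenate([(proj(cams[n],place([l],*p,z0))[0]-np.array(u)) for n,l,u in obs])
    s=least_squares(r,x0);return s.x,s.fun.reshape(-1,2)
def zoom(im,x,y,w,h,k):return cv2.resize(im[y:y+h,x:x+w],None,fx=k,fy=k,interpolation=cv2.INTER_CUBIC)
E
python3 - <<'E'
from h import *
cams={n:camera(n) for n in("side","top")}
for n in cams:
    im=cams[n]["image"].astype(int);m=((im[...,0]>170)&(im[...,1]<90)&(im[...,2]<90)).astype(np.uint8)
    k,l,s,c=cv2.connectedComponentsWithStats(m)
    print(n,[(s[i,4],c[i].round(1)) for i in range(1,k)])
T=lambda x,y:(170+(x+.5)/4.4-.5,160+(y+.5)/4.4-.5)
S=lambda x,y:(255+(x+.5)/6.9-.5,135+(y+.5)/6.9-.5)
obs=[("top",[-.050,.034,.016],T(507,299)),("top",[-.050,-.034,.016],T(632,321)),
("top",[.09,.034,-.004],T(557,62)),("top",[.09,-.034,-.004],T(672,80)),
("side",[-.05,.034,.016],S(268,432)),("side",[-.05,-.034,.016],S(316,566)),
("side",[.09,.034,-.004],S(610,390)),("side",[.09,-.034,-.004],S(674,512))]
x,f=fit(cams,obs,.239,[.5,0,0]);print("prongs",x,np.degrees(x[2]),f.round(1).tolist());pr=x
obs=[("top",[0,.06,-.002],T(55,215)),("top",[0,-.06,-.002],T(280,208)),
("side",[0,.06,-.002],S(150,100)),("side",[0,-.06,-.002],S(262,238))]
x,f=fit(cams,obs,.205,[.5,.3,0]);print("green",x,np.degrees(x[2]),f.round(1).tolist())
np.save("est.npy",np.r_[pr,x])
H=[[0,.064,-.1],[0,.064,-.012],[0,.05,0],[0,-.05,0],[0,-.064,-.012],[0,-.064,-.1]]
a=np.linspace(0,2*np.pi,40)
for n,(X,Y,w,h,k) in {"top":(170,160,180,110,4.4),"side":(255,135,115,85,6.9)}.items():
    im=zoom(cams[n]["image"][:,:,::-1],X,Y,w,h,k).copy()
    d=lambda P,col:cv2.polylines(im,[np.int32(((proj(cams[n],P)-[X,Y]+.5)*k))],False,col,1)
    d(place(H,*x,.205),(255,255,0))
    d(place(np.c_[.055*np.cos(a),.055*np.sin(a),0*a-.14],*x,.205),(255,0,255))
    for s in(1,-1): d(place([[.09,s*.034,-.004],[-.038,s*.034,-.004],[-.05,s*.034,.016]],*pr,.239),(255,0,0))
    cv2.imwrite(f"pics/ov_{n}.png",im)
E
```

```text
side [(np.int32(6), array([293.5, 197. ])), (np.int32(5), array([300.2, 216.6]))]
top [(np.int32(9), array([284.8, 227.7])), (np.int32(8), array([313.1, 232.9]))]
prongs [ 0.55547621  0.02011637 -0.1562083 ] -8.950076412761659 [[0.1, 0.1], [0.1, -0.3], [-0.6, -0.3], [0.3, -0.1], [0.1, 0.1], [0.1, -0.3], [-0.0, 0.3], [-0.6, 0.6]]
green [0.56749555 0.26318108 0.04886899] 2.7999866966248583 [[1.3, 0.2], [-2.2, -0.2], [-0.1, -0.8], [0.5, 2.1]]
```

View pics/ov_top.png

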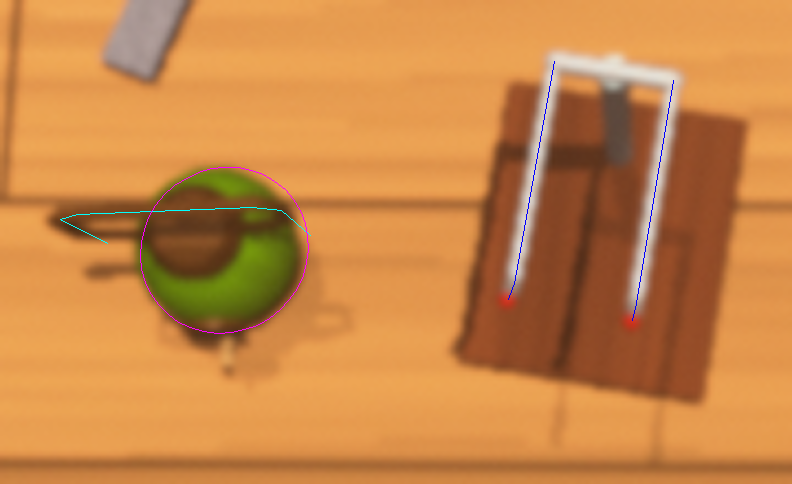

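View pics/ov_side.png

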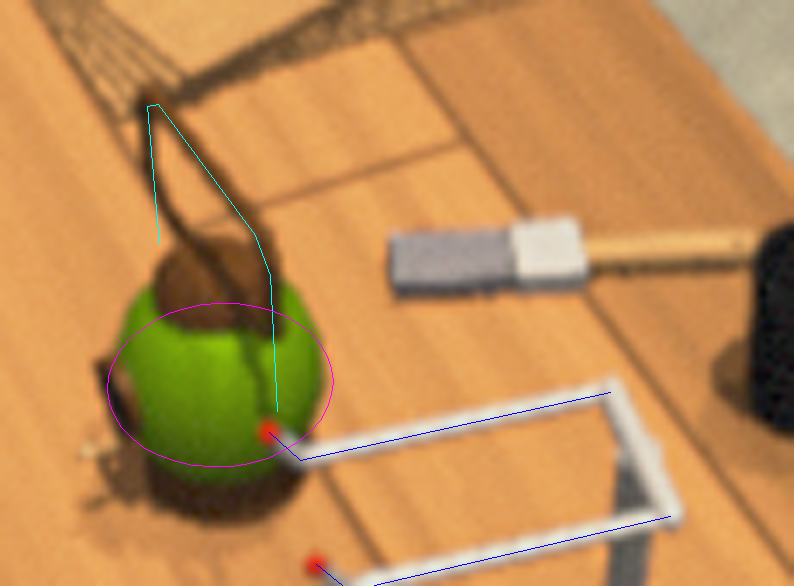

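The overlay fits the prongs well. The green handle model needs about +4 mm in y to match, so I use roughly (0.569, 0.267), yaw 2.8°. Next I compute the move above it.

```bash
cat >> h.py <<'E'
from scipy.spatial.transform import Rotation as Ro
def rel(pts):
    "pts: (x,y,z TCP, angle deg of tool y about world z) -> row numbers from the present pose"
    o=status.get_obs();R0=Ro.from_euler('xyz',o["eef_rot"])
    for x,y,z,a in pts:
        a=np.radians(a);yv=np.array([np.cos(a),np.sin(a),0]);zv=np.array([0,0,-1.]);R=Ro.from_matrix(np.c_[np.cross(yv,zv),yv,zv])
        s=R0.inv().apply(np.array([x,y,z])-o["ee_pos"]);w=(R0.inv()*R).as_rotvec()/(np.pi/2)
        print(np.round(s,4).tolist(),np.round(w,4).tolist())
def st():
    o=status.get_obs();print(round(o["time_s"],2),o["ee_pos"].round(4),o["eef_rot"].round(4),"F",o["force"].round(1),"w",round(o["grip_width"],4))
E
python3 - <<'E'
from h import *
rel([(.30,.45,.30,40),(.569,.267,.29,2.8)])
E
```

```text
[-0.1297, -0.0249, -0.0949] [-0.0004, 0.0001, 0.3354]
[-0.4448, -0.1059, -0.0848] [-0.0004, 0.0003, 0.7488]
```

```bash
python3 -m jog '[[0,0,-0.05,0,0,0,1],[-0.05,-0.01,-0.09,0,0,0.09,1],[-0.09,-0.02,-0.09,0,0,0.18,1],[-0.13,-0.03,-0.09,0,0,0.27,1],[-0.17,-0.04,-0.09,0,0,0.36,1],[-0.21,-0.05,-0.09,0,0,0.45,1],[-0.25,-0.06,-0.09,0,0,0.54,1],[-0.29,-0.07,-0.09,0,0,0.63,1],[-0.33,-0.08,-0.09,0,0,0.7,1],[-0.37,-0.09,-0.085,0,0,0.749,1],[-0.41,-0.1,-0.085,0,0,0.749,1],[-0.445,-0.106,-0.085,0,0,0.749,1],[-0.445,-0.106,-0.085,0,0,0.749,1],[-0.445,-0.106,-0.085,0,0,0.749,1],[-0.445,-0.106,-0.085,0,0,0.749,1]]'
python3 - <<'E'
from h import *
st()
for n in("side","top"):
    im=camera(n)["image"][:,:,::-1]
    cv2.imwrite(f"pics/{n}1.png",zoom(im,*((170,160,180,110,4.4) if n=="top" else (220,60,160,160,3.7))))
E
```

```text
time_s: 1.7
ee_pos: [0.5685, 0.2674, 0.2902]
eef_rot: [-3.141, 0.001, 1.62]
force: [-0.2, 0.9, -0.0]
grip_width: 0.094
1.7 [0.5685 0.2674 0.2902] [-3.1411e+00  5.0000e-04  1.6201e+00] F [-0.2  0.9 -0. ] w 0.094
```

View pics/side1.png

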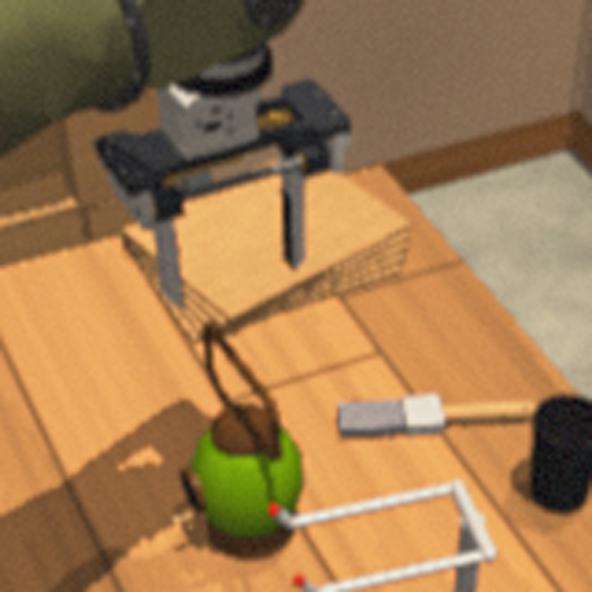

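View pics/top1.png

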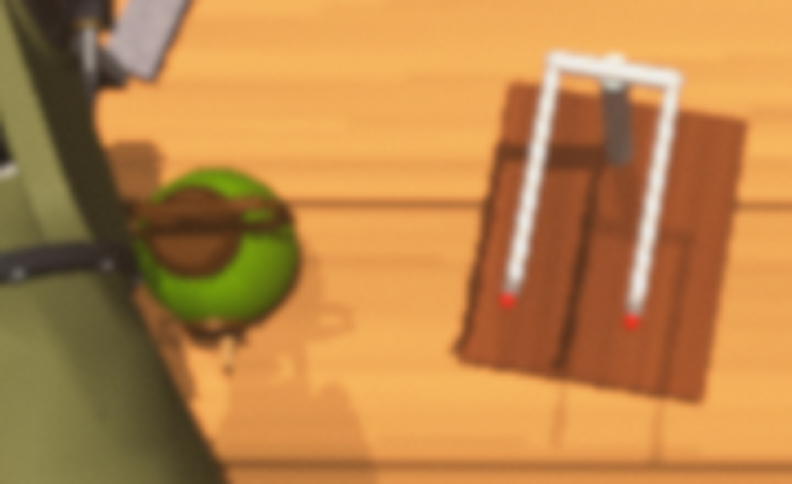

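The side view shows the fingertips at (180,300) and (295,265), straddling the bar, which runs from (210,330) to (270,400). I'll descend 104 mm slowly and partly close.

```bash
python3 -m jog '[[0,0,0.02,0,0,0,1],[0,0,0.04,0,0,0,1],[0,0,0.06,0,0,0,1],[0,0,0.075,0,0,0,1],[0,0,0.09,0,0,0,1],[0,0,0.1,0,0,0,1],[0,0,0.104,0,0,0,1],[0,0,0.104,0,0,0,1],[0,0,0.104,0,0,0,0.2],[0,0,0.104,0,0,0,0.2],[0,0,0.104,0,0,0,-0.2],[0,0,0.104,0,0,0,-0.2],[0,0,0.104,0,0,0,-0.2],[0,0,0.104,0,0,0,-0.2]]'
python3 - <<'E'
from h import *
st()
im=camera("side")["image"][:,:,::-1]
cv2.imwrite("pics/side2.png",zoom(im,245,100,100,100,6))
E
```

```text
time_s: 3.2
ee_pos: [0.5684, 0.2675, 0.1866]
eef_rot: [3.142, 0.0, 1.621]
force: [0.2, 0.1, 0.4]
grip_width: 0.0499
3.2 [0.5684 0.2675 0.1866] [3.1415e+00 4.0000e-04 1.6205e+00] F [0.2 0.1 0.4] w 0.0499
```

View pics/side2.png

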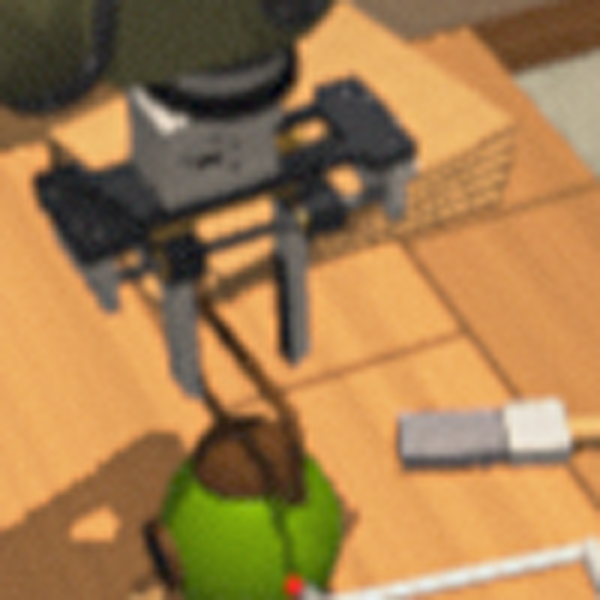

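The bar passes between the fingers, at about (240,340), with a clear gap on both sides. I'll close on it.

```bash
python3 -m jog '[[0,0,0,0,0,0,-0.4],[0,0,0,0,0,0,-0.5],[0,0,0,0,0,0,-0.6],[0,0,0,0,0,0,-0.7],[0,0,0,0,0,0,-0.8],[0,0,0,0,0,0,-0.9],[0,0,0,0,0,0,-1],[0,0,0,0,0,0,-1],[0,0,0,0,0,0,-1],[0,0,0,0,0,0,-1],[0,0,0,0,0,0,-1]]' 25
python3 -m jog '[[0,0,-0.005,0,0,0,-1],[0,0,-0.012,0,0,0,-1],[0,0,-0.02,0,0,0,-1],[0,0,-0.03,0,0,0,-1],[0,0,-0.03,0,0,0,-1],[0,0,-0.03,0,0,0,-1]]'
python3 - <<'E'
from h import *
st()
im=camera("side")["image"][:,:,::-1]
cv2.imwrite("pics/side3.png",zoom(im,245,100,100,120,5))
E
```

```text
time_s: 4.35
ee_pos: [0.5684, 0.2675, 0.1866]
eef_rot: [3.142, 0.0, 1.621]
force: [-0.9, 0.4, 0.4]
grip_width: 0.0092
time_s: 4.95
ee_pos: [0.5684, 0.2676, 0.2168]
eef_rot: [3.141, 0.0, 1.621]
force: [1.0, -0.3, -3.8]
grip_width: 0.0091
4.95 [0.5684 0.2676 0.2168] [3.1412e+00 2.0000e-04 1.6205e+00] F [ 1.  -0.3 -3.8] w 0.0091
```

View pics/side3.png

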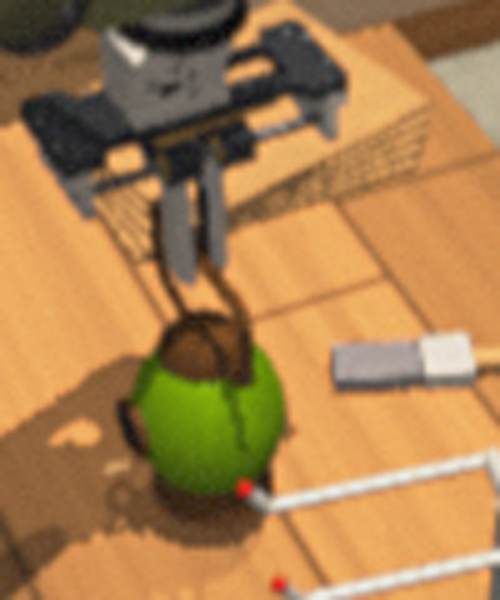

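The green house is lifted clear, with 3.8 N on the wrist and a 9.1 mm opening. Now I compute the transit.

```bash
python3 - <<'E'
from h import *
rel([(.5684,.2676,.259,2.85),(.42,.20,.259,-3),(.417,.042,.259,-8.95)])
E
```

```text
[0.0001, 0.0001, -0.0426] [-0.0001, 0.0003, 0.0]
[-0.0601, -0.1515, -0.0426] [-0.0001, 0.0003, 0.065]
[-0.2177, -0.1623, -0.0425] [-0.0001, 0.0003, 0.1311]
```

```bash
python3 -m jog '[[0,-0.004,-0.01,0,0,0,-1],[-0.002,-0.012,-0.022,0,0,0,-1],[-0.006,-0.025,-0.034,0,0,0.01,-1],[-0.012,-0.041,-0.04,0,0,0.015,-1],[-0.02,-0.059,-0.0425,0,0,0.025,-1],[-0.03,-0.077,-0.0425,0,0,0.035,-1],[-0.042,-0.095,-0.0425,0,0,0.045,-1],[-0.055,-0.111,-0.0425,0,0,0.055,-1],[-0.07,-0.125,-0.0425,0,0,0.065,-1],[-0.087,-0.137,-0.0425,0,0,0.075,-1],[-0.105,-0.147,-0.0425,0,0,0.085,-1],[-0.124,-0.154,-0.0425,0,0,0.095,-1],[-0.143,-0.158,-0.0425,0,0,0.105,-1],[-0.161,-0.16,-0.0425,0,0,0.115,-1],[-0.177,-0.161,-0.0425,0,0,0.125,-1],[-0.191,-0.162,-0.0425,0,0,0.131,-1],[-0.203,-0.162,-0.0425,0,0,0.131,-1],[-0.212,-0.162,-0.0425,0,0,0.131,-1],[-0.216,-0.162,-0.0425,0,0,0.131,-1],[-0.218,-0.162,-0.0425,0,0,0.131,-1]]'
python3 -m jog '[[0,0,0,0,0,0,-1],[0,0,0,0,0,0,-1],[0,0,0,0,0,0,-1],[0,0,0,0,0,0,-1],[0,0,0,0,0,0,-1]]'
python3 - <<'E'
from h import *
st()
e=np.load("est.npy")
for n,(X,Y,w,h,k) in {"top":(230,150,120,110,5),"side":(210,80,160,160,3.7)}.items():
    c=camera(n);im=zoom(c["image"][:,:,::-1],X,Y,w,h,k);cv2.imwrite(f"pics/{n}4.png",im)
    o=status.get_obs();H=[[0,.064,-.1],[0,.064,-.012],[0,.05,0],[0,-.05,0],[0,-.064,-.012],[0,-.064,-.1]]
    d=lambda P,col:cv2.polylines(im,[np.int32(((proj(c,P)-[X,Y]+.5)*k))],False,col,1)
    d(place(H,o["ee_pos"][0],o["ee_pos"][1],o["eef_rot"][2]-np.pi/2,o["ee_pos"][2]+.0184),(255,255,0))
    for s in(1,-1): d(place([[.09,s*.034,-.004],[-.038,s*.034,-.004],[-.05,s*.034,.016]],*e[:3],.239),(255,0,0))
    cv2.imwrite(f"pics/{n}4o.png",im)
E
```

```text
time_s: 7.0
ee_pos: [0.4173, 0.0416, 0.2591]
eef_rot: [-3.142, 0.0, 1.415]
force: [0.1, -0.2, -3.6]
grip_width: 0.0091
time_s: 7.5
ee_pos: [0.4173, 0.0417, 0.2591]
eef_rot: [-3.142, 0.0, 1.415]
force: [0.9, 0.4, -4.0]
grip_width: 0.0094
7.5 [0.4173 0.0417 0.2591] [-3.1415e+00  4.0000e-04  1.4149e+00] F [ 0.9  0.4 -4. ] w 0.0094
```

View pics/top4o.png

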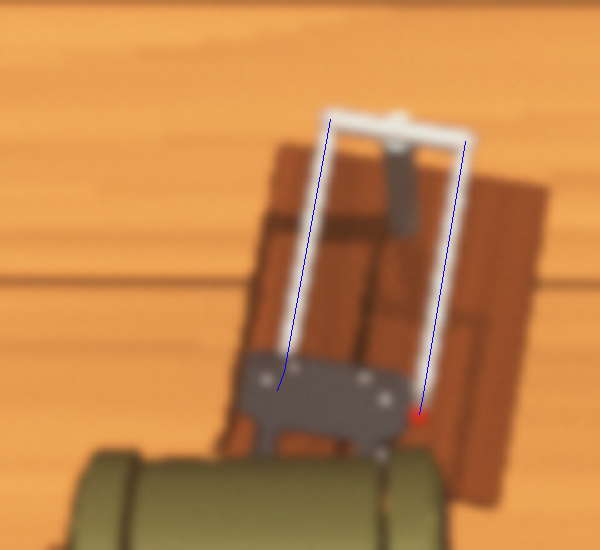

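View pics/side4o.png

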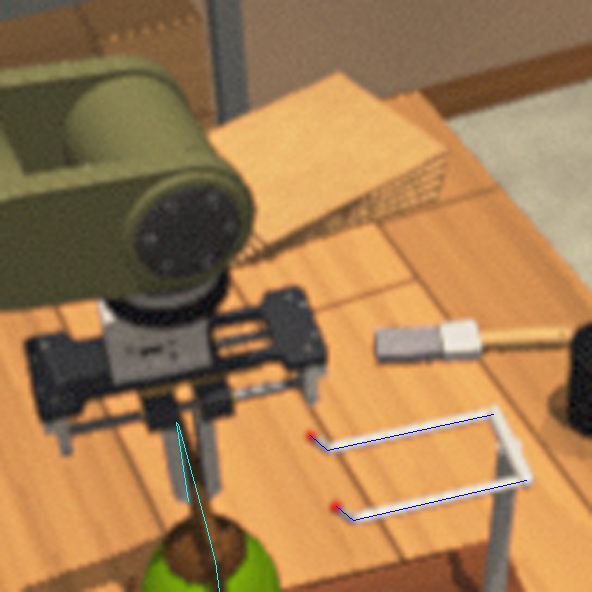

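View pics/side4.png

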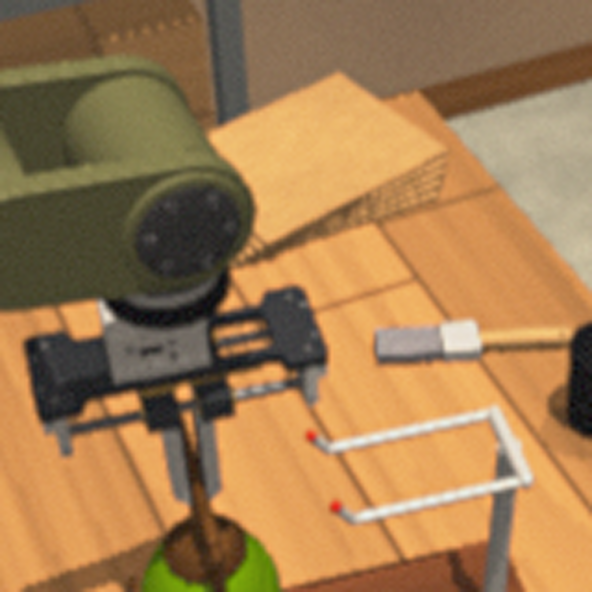

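The bar sits in the grip roughly where the model puts it. The prong model still matches: tips at (311,436) and (336,507) in the side crop. I'll look closer at how the house hangs.

```bash
python3 - <<'E'
from h import *
st()
e=np.load("est.npy")
for n,(X,Y,w,h,k) in {"side":(215,170,100,100,6)}.items():
    c=camera(n);im=zoom(c["image"][:,:,::-1],X,Y,w,h,k)
    cv2.imwrite(f"pics/{n}5r.png",im)
    o=status.get_obs();H=[[0,.064,-.1],[0,.064,-.012],[0,.05,0],[0,-.05,0],[0,-.064,-.012],[0,-.064,-.1]]
    d=lambda P,col:cv2.polylines(im,[np.int32(((proj(c,P)-[X,Y]+.5)*k))],False,col,1)
    p=(o["ee_pos"][0],o["ee_pos"][1],o["eef_rot"][2]-np.pi/2,o["ee_pos"][2]+.0184)
    d(place(H,*p),(255,255,0))
    a=np.linspace(0,2*np.pi,40)
    d(place(np.c_[.042*np.cos(a),.042*np.sin(a),0*a-.205],*p),(255,0,255))
    d(place(np.c_[.055*np.cos(a),.055*np.sin(a),0*a-.14],*p),(255,0,255))
    cv2.imwrite(f"pics/{n}5.png",im)
E
```

```text
7.6 [0.4173 0.0417 0.2591] [-3.1416e+00  4.0000e-04  1.4147e+00] F [-1.1 -1.2 -3.3] w 0.0093
```

View pics/side5.png

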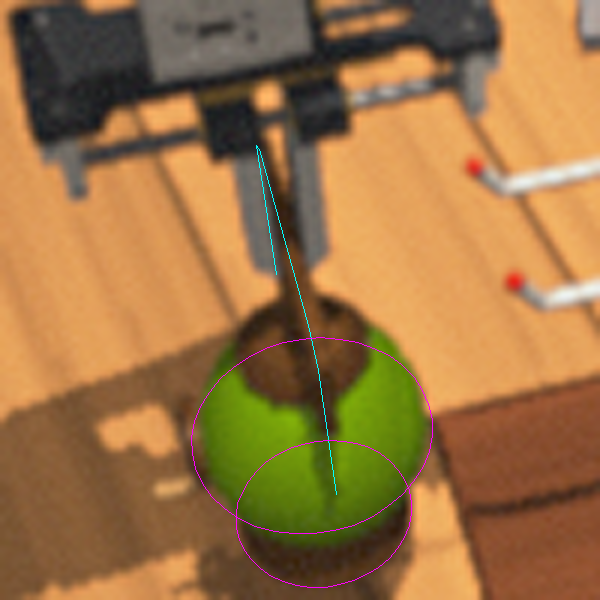

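```bash
python3 - <<'E'
from h import *
e=np.load("est.npy")
for lx,z in((0.003,.259),(0.003,.2250)):
    p=place([[lx,0,0]],*e[:3])[0];rel([(p[0],p[1],z,np.degrees(e[2]))])
E
```

```text
[0.0002, 0.1428, 0.0001] [-0.0, 0.0003, 0.0001]
[0.0002, 0.1428, 0.0341] [-0.0, 0.0003, 0.0001]
```

```bash
python3 -m jog '[[0,0.003,0,0,0,0,-1],[0,0.009,0,0,0,0,-1],[0,0.017,0,0,0,0,-1],[0,0.026,0,0,0,0,-1],[0,0.035,0,0,0,0,-1],[0,0.045,0,0,0,0,-1],[0,0.055,0,0,0,0,-1],[0,0.065,0,0,0,0,-1],[0,0.075,0,0,0,0,-1],[0,0.085,0,0,0,0,-1],[0,0.095,0,0,0,0,-1],[0,0.105,0,0,0,0,-1],[0,0.114,0,0,0,0,-1],[0,0.122,0,0,0,0,-1],[0,0.129,0,0,0,0,-1],[0,0.135,0,0,0,0,-1],[0,0.139,0,0,0,0,-1],[0,0.142,0,0,0,0,-1],[0,0.143,0,0,0,0,-1],[0,0.143,0,0,0,0,-1]]'
python3 - <<'E'
from h import *
st()
e=np.load("est.npy")
for n,(X,Y,w,h,k) in {"top":(230,140,130,120,4.6),"side":(255,140,120,120,5)}.items():
    c=camera(n);im=zoom(c["image"][:,:,::-1],X,Y,w,h,k);cv2.imwrite(f"pics/{n}6.png",im)
E
```

```text
time_s: 9.65
ee_pos: [0.5586, 0.0194, 0.2591]
eef_rot: [-3.142, 0.0, 1.415]
force: [-0.9, 0.3, -4.0]
grip_width: 0.009
9.65 [0.5586 0.0194 0.2591] [-3.1416e+00  4.0000e-04  1.4147e+00] F [-0.9  0.3 -4. ] w 0.009
```

View pics/side6.png

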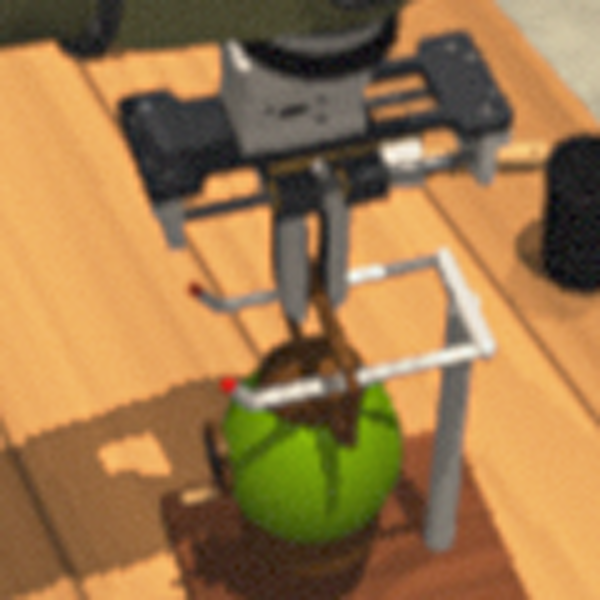

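View pics/top6.png

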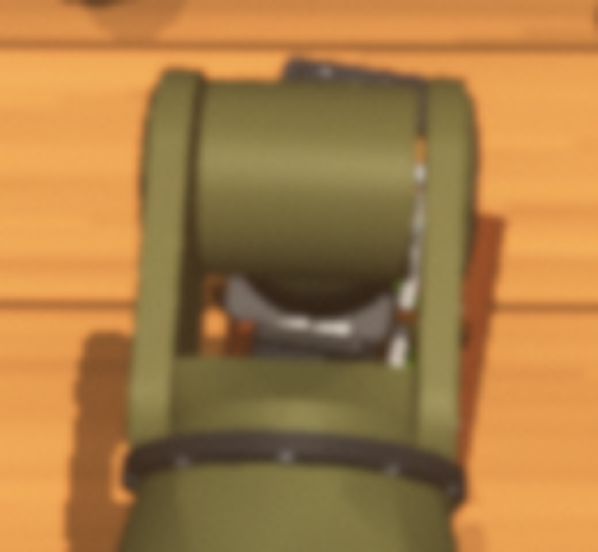

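In the side view the bar lies above both prongs, with the near leg hanging outside the near prong at (345,390). There's no contact: the force is just the weight. I'll lower it slowly to the nominal seat, 33 mm down.

```bash
python3 -m jog '[[0,0,0.004,0,0,0,-1],[0,0,0.009,0,0,0,-1],[0,0,0.014,0,0,0,-1],[0,0,0.019,0,0,0,-1],[0,0,0.023,0,0,0,-1],[0,0,0.026,0,0,0,-1],[0,0,0.029,0,0,0,-1],[0,0,0.031,0,0,0,-1],[0,0,0.032,0,0,0,-1],[0,0,0.033,0,0,0,-1],[0,0,0.033,0,0,0,-1],[0,0,0.033,0,0,0,-1]]'
python3 - <<'E'
from h import *
st()
c=camera("side");cv2.imwrite("pics/side7.png",zoom(c["image"][:,:,::-1],255,140,120,120,5))
E
```

```text
time_s: 10.95
ee_pos: [0.5585, 0.0194, 0.2263]
eef_rot: [3.141, 0.0, 1.415]
force: [-0.3, -0.5, -4.1]
grip_width: 0.0092
10.95 [0.5585 0.0194 0.2263] [3.1413e+00 3.0000e-04 1.4147e+00] F [-0.3 -0.5 -4.1] w 0.0092
```

View pics/side7.png

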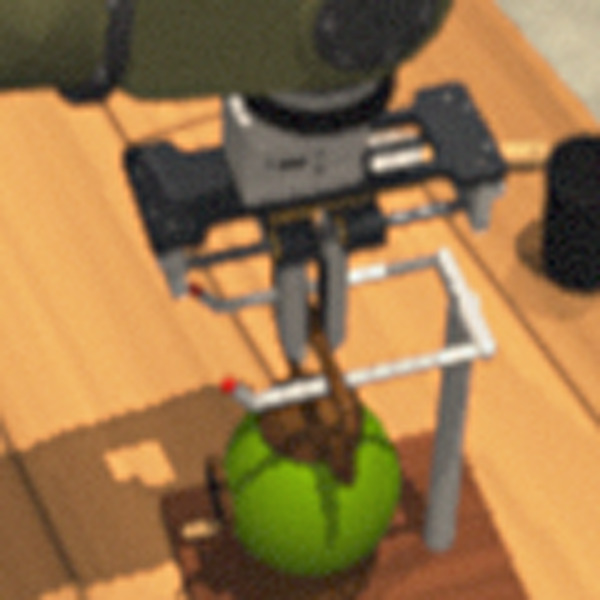

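Not seated yet; the weight is still on the wrist. I'll lower it in 1 mm steps.

```bash
python3 -m jog '[[0,0,0.001,0,0,0,-1],[0,0,0.001,0,0,0,-1],[0,0,0.001,0,0,0,-1]]'; python3 -m jog '[[0,0,0.001,0,0,0,-1],[0,0,0.001,0,0,0,-1],[0,0,0.001,0,0,0,-1]]'; python3 -m jog '[[0,0,0.001,0,0,0,-1],[0,0,0.001,0,0,0,-1],[0,0,0.001,0,0,0,-1]]'
```

```text
time_s: 11.3
ee_pos: [0.5586, 0.0194, 0.2253]
eef_rot: [3.141, 0.0, 1.415]
force: [-0.8, 0.3, -3.5]
grip_width: 0.009
time_s: 11.6
ee_pos: [0.5587, 0.0194, 0.2249]
eef_rot: [3.14, 0.0, 1.415]
force: [-2.1, -0.3, 3.8]
grip_width: 0.0093
time_s: 11.9
ee_pos: [0.5588, 0.0194, 0.2248]
eef_rot: [3.139, 0.0, 1.415]
force: [-4.4, 0.3, 7.8]
grip_width: 0.009
```

It's seated: the force turned from -3.5 N to +7.8 N. I'll relieve the press and open to a moderate width.

```bash
python3 -m jog '[[0,0,-0.0005,0,0,0,-1],[0,0,-0.0005,0,0,0,-1]]'; python3 -m jog '[[0,0,0,0,0,0,-0.7],[0,0,0,0,0,0,-0.6],[0,0,0,0,0,0,-0.5],[0,0,0,0,0,0,-0.4],[0,0,0,0,0,0,-0.3],[0,0,0,0,0,0,-0.2],[0,0,0,0,0,0,-0.2],[0,0,0,0,0,0,-0.2],[0,0,0,0,0,0,-0.2],[0,0,0,0,0,0,-0.2]]'
python3 - <<'E'
from h import *
st()
c=camera("side");cv2.imwrite("pics/side8.png",zoom(c["image"][:,:,::-1],255,140,120,120,5))
E
```

```text
time_s: 12.1
ee_pos: [0.5587, 0.0194, 0.225]
eef_rot: [3.14, 0.0, 1.415]
force: [-0.6, -1.0, -0.5]
grip_width: 0.0091
time_s: 13.1
ee_pos: [0.5587, 0.0194, 0.2251]
eef_rot: [3.14, 0.0, 1.415]
force: [-0.5, -0.1, -0.5]
grip_width: 0.0373
13.1 [0.5587 0.0194 0.2251] [3.1396e+00 2.0000e-04 1.4148e+00] F [-0.5 -0.1 -0.5] w 0.0373
```

View pics/side8.png

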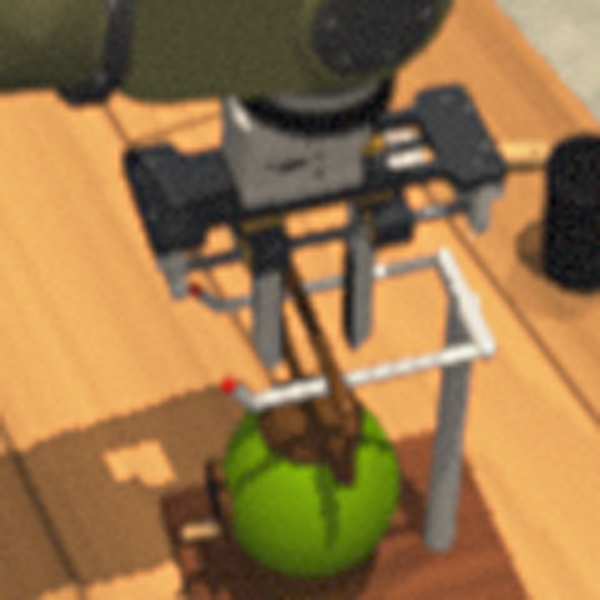

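The fingers are open and clear on both sides, at (268,330) and (357,320). The bar rests across both prongs. I'll retract straight up and then move back.

```bash
python3 -m jog '[[0,0,-0.005,0,0,0,-0.2],[0,0,-0.015,0,0,0,-0.2],[0,0,-0.03,0,0,0,-0.2],[0,0,-0.05,0,0,0,-0.2],[0,0,-0.07,0,0,0,-0.2],[0,0,-0.1,0,0,0,-0.2],[0,0,-0.13,0,0,0,-0.2],[0,-0.04,-0.15,0,0,0,-0.2],[0,-0.08,-0.15,0,0,0,-0.2],[0,-0.12,-0.15,0,0,0,-0.2],[0,-0.16,-0.15,0,0,0,-0.2],[0,-0.2,-0.15,0,0,0,-0.2],[0,-0.2,-0.15,0,0,0,-0.2],[0,-0.2,-0.15,0,0,0,-0.2],[0,-0.2,-0.15,0,0,0,-0.2]]'
python3 - <<'E'
from h import *
st()
for n,(X,Y,w,h,k) in {"top":(230,140,130,120,4.6),"side":(255,140,120,120,5)}.items():
    c=camera(n);cv2.imwrite(f"pics/{n}9.png",zoom(c["image"][:,:,::-1],X,Y,w,h,k))
    cv2.imwrite(f"pics/{n}9full.png",c["image"][:,:,::-1])
E
```

```text
time_s: 14.65
ee_pos: [0.3615, 0.0505, 0.3749]
eef_rot: [3.139, 0.0, 1.415]
force: [-0.3, 0.3, 0.2]
grip_width: 0.0379
14.65 [0.3615 0.0505 0.3749] [3.1394e+00 2.0000e-04 1.4146e+00] F [-0.3  0.3  0.2] w 0.0379
```

View pics/side9.png

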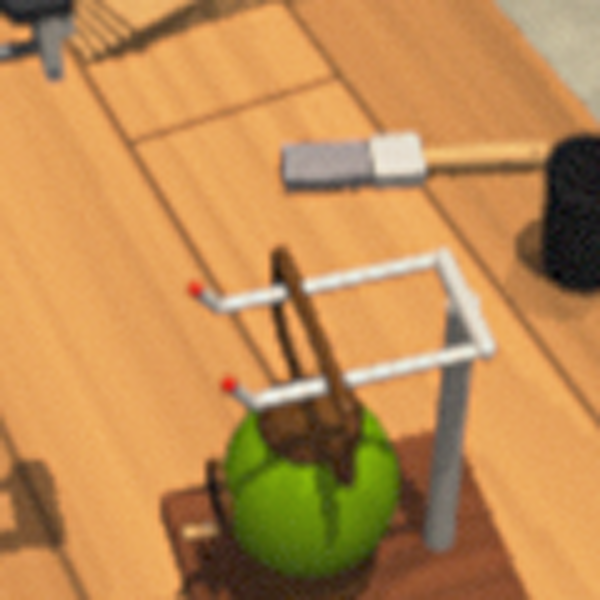

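View pics/top9full.png

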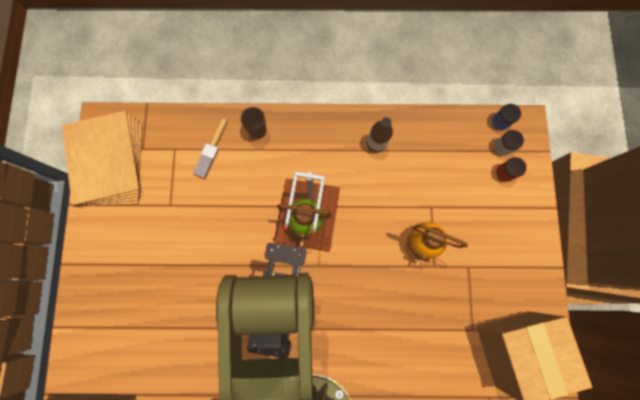

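The house hangs on both prongs in both views, and the yellow house is unchanged at (428,242). I'll wait a second, then check stillness and squareness.

```bash
python3 -m jog '[[0,0,0,0,0,0,-0.2],[0,0,0,0,0,0,-0.2],[0,0,0,0,0,0,-0.2],[0,0,0,0,0,0,-0.2],[0,0,0,0,0,0,-0.2],[0,0,0,0,0,0,-0.2],[0,0,0,0,0,0,-0.2],[0,0,0,0,0,0,-0.2],[0,0,0,0,0,0,-0.2],[0,0,0,0,0,0,-0.2]]'
python3 - <<'E'
from h import *
e=np.load("est.npy")
for n,(X,Y,w,h,k) in {"top":(265,160,80,100,6),"side":(285,170,80,95,6)}.items():
    c=camera(n);f=c["image"][:,:,::-1];p=cv2.imread(f"pics/{n}9full.png");p0=cv2.imread(f"pics/{n}0.png")
    D=lambda a,b,s:cv2.absdiff(np.ascontiguousarray(a[s]),np.ascontiguousarray(b[s]))
    s=np.s_[Y:Y+h,X:X+w];y=np.s_[215:270,385:475] if n=="top" else np.s_[305:395,325:395]
    print(n,"hang diff mean",D(f,p,s).mean().round(2),"yellow vs start",D(f,p0,y).mean().round(2),"yellow noise",D(f,p,y).mean().round(2))
    im=zoom(f,X,Y,w,h,k)
    H=[[0,.064,-.1],[0,.064,-.012],[0,.05,0],[0,-.05,0],[0,-.064,-.012],[0,-.064,-.1]]
    q=place([[.003,0,0]],*e[:3])[0]
    d=lambda P,col:cv2.polylines(im,[np.int32(((proj(c,P)-[X,Y]+.5)*k))],False,col,1)
    d(place(H,q[0],q[1],e[2],.244),(255,255,0))
    cv2.imwrite(f"pics/{n}10.png",im)
E
python3 -c "
import cv2,numpy as np
a=cv2.imread('pics/top10.png');b=cv2.imread('pics/side10.png');cv2.imwrite('pics/both10.png',cv2.resize(np.hstack([a[:570],b[:570]]),None,fx=.83,fy=.83))"
```

```text
time_s: 15.75
ee_pos: [0.3615, 0.0504, 0.3744]
eef_rot: [3.141, 0.0, 1.414]
force: [0.1, -0.3, 0.1]
grip_width: 0.0375
top hang diff mean 0.7 yellow vs start 2.56 yellow noise 0.61
side hang diff mean 2.15 yellow vs start 3.65 yellow noise 2.03
```

View pics/both10.png

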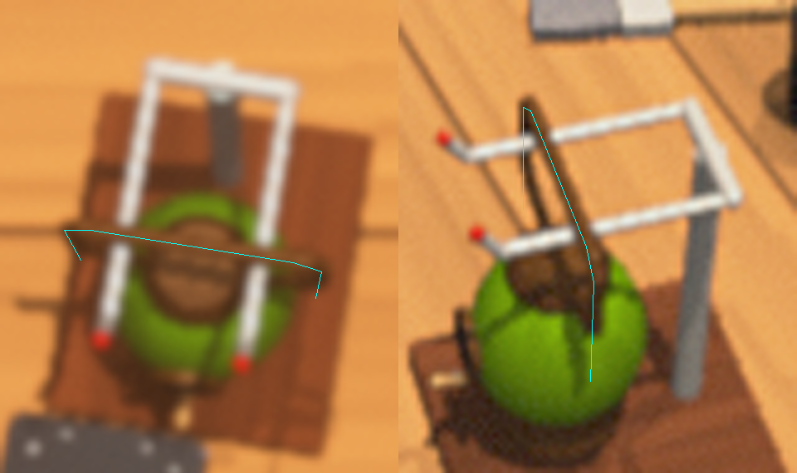

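The bar is square across both prongs, within about 1 px of the model, and still. The yellow patch differs slightly from the start, more than noise, so I'll check that for a shift before handing in.

```bash
python3 - <<'E'
from h import *
g=lambda a:cv2.cvtColor(a,cv2.COLOR_BGR2GRAY).astype(np.float32)
for n,ss in {"top":{"yellow":np.s_[220:265,390:470],"bottle":np.s_[110:160,355:405]},"side":{"yellow":np.s_[305:395,330:395],"bottle":np.s_[240:295,405:455]}}.items():
    a=cv2.imread(f"pics/{n}0.png");b=np.ascontiguousarray(camera(n)["image"][:,:,::-1])
    for m,s in ss.items():
        x,y=g(a)[s],g(b)[s];print(n,m,"shift px",np.round(cv2.phaseCorrelate(x-x.mean(),y-y.mean())[0],3),"mean diff",np.abs(x-y).mean().round(2),"brightness",(y-x).mean().round(2))
E
```

```text
top yellow shift px [-0.004  0.489] mean diff 2.75 brightness 2.75
top bottle shift px [-0.122  0.065] mean diff 2.71 brightness 2.7
side yellow shift px [0.011 0.036] mean diff 3.72 brightness 3.47
side bottle shift px [-0.087  0.026] mean diff 4.07 brightness 3.24
```

The difference is a uniform brightness change, the same on the untouched bottle. The top view's 0.49 px "shift" is contradicted by that, because its mean difference equals the pure brightness offset. So yellow has not moved, and I'm handing in.

```bash
python3 -c "
from station import ctrl
print(ctrl.hand_in())"
```

```text
the job is handed in; nothing more can be done
None
```

The green birdhouse is hanging on the stand by its handle, with the top bar lying across both prongs. I handed the job in at about 16 s of the 45 s limit.

I gripped the bar at its middle and brought it in over the red tips. I lowered it until the wrist force showed the prongs carrying the weight, then let go and backed the arm away.

**Last checks:**
- **Seating:** both cameras show the bar across both prongs, within about 1 pixel (roughly 2–3 mm) of where it should lie, and the house hangs free.
- **Stillness:** pictures taken about 1 s apart differ only by noise.
- **Robot clear:** the wrist reads about 0 N and the gripper is about 0.2 m away. The highest force I read was about 9 N, while seating the bar.
- **Yellow birdhouse:** it did not move. One check disagreed: an image-shift estimate in the top view gave 0.49 pixel. I treated it as false because the images differ there only by a uniform brightness change, which also shows on the untouched bottle. The side view gave 0.04 pixel.

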